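# Lean a stamping plate on the inspection stand

## Robot

A 6-joint arm with a two-finger parallel gripper is mounted at the origin on the work surface. World frame = base frame: x ahead of the robot, y to its left, z up, the work surface at z = 0. Lengths are in m, angles in degrees, forces in N, time in s.
With the tool pointing down it reaches from about 0.25 to 0.725 m from the base axis. Payload 9.7 kg.
Tool frame: the origin (TCP) lies between the finger pads; the fingertips stand 11 mm ahead of it and the grasp point (between the pads) lies 8 mm behind it; y points along the fingers, x is the direction in which the jaws open and shut, and the axes are right-handed (so a half turn about y gives the same grasp; the last joint's range is limited). The gripper opens to 85 mm and grips with 20 to 120 N. Pads are 22 mm wide; open, the fingers measure 114 mm over their backs; the gripper's body (76 mm by 85 mm) begins 54 mm behind the grasp point. The pads swing forward as they close: fully open they stand 13 mm farther back than shut.
Start: joints at [-67.609, 4.979, 10.078, 95.1, 0, 90], TCP at [0.21, -0.509, 0.209] pointing down, gripper open.
Joint ranges: [-179.16, 179.16], [-48.56, 103.87], [-65.8, 70.77], [-126.05, 130.52], [-82.76, 87.17], [-180, 180]. Speed limits (degrees/s): [127.2, 127.2, 147.25, 180, 180, 180].

## Interface

Orientations are given as [roll, pitch, yaw] about the fixed x, y, z axes, in that order (R = Rz(yaw) Ry(pitch) Rx(roll)).
In Python, from workcell import bot, vision gives the robot as it stands. The module is installed in compiled form; this text tells all that it offers.
- The arm moves only by the shell command python3 -m crank 'ROWS' [OPENING] [FORCE]. ROWS is text: rows parted by semicolons, each of 6 numbers parted by spaces: the shift along the tool's x, y, z in m, then the turn, a rotation vector about the tool's x, y, z in rad. A call has 1 to 8 rows; each row is the pose to reach, as a shift and turn from the pose commanded when the call began, along the tool's axes at that moment; what a row does not reach only later rows make up. A row lasts 1/10 s, in which the tool goes at most 50 mm and 8.59 degrees, less where a joint would pass 70% of its speed; a pose out of reach is approached as far as the arm can. A call with a gripper value outside its range is refused whole. OPENING is the gripper's target within -1 to 1 (shut at 1, half-way at 0, fully open at -1), set as the call begins (- or left out, the last holds). The fingers move at their own pace and stop on an object; FORCE is the grip in N (left out, the last holds). Time passes only in rows, so rows that repeat a pose let the fingers close. It gives the time, the measured TCP pose, the force and the opening at its end, in the units of the state.
- bot.get_obs(): the state, without advancing time (a new reading comes with each control period).
- vision.camera(name): name is "scene" or "top"; returns the picture (420x560x3 uint8, red, green, blue); there is no depth.
- vision.get_calibration(name): a dict with "fx", "fy", "cx", "cy" (pixels), "rvec" (rotation vector, rad) and "tvec" (3), from world to camera coordinates, as OpenCV has them. Camera axes: x right, y down, z forward; pixel columns grow to the right and rows downward; lengths in m; the calibration is good to about 2 mm. A picture is of the moment at which its call begins. get_calibration takes no time and is no camera call.
- bot.job_done(): hands the job in, once; it reports no verdict.
The state is a dict: "time": time; "q": joint angles; "qd": joint speeds; "joint_efforts": joint torques, N m; "ee_pos": TCP position; "tcp_rot": TCP orientation; "wrist_force": force on the tool from outside, world axes, zero at the start; "torque": the same for the moment, N m; "opening": finger opening in m.
Only numpy, scipy, OpenCV 4.12 (cv2) and the standard library are available. Lean on these libraries where they do the work, as an engineer would, in place of code of your own. Each camera call takes 0.05 s, during which the arm holds its last target. There are 200 camera calls.

## Task

Take the brass stamping plate on the red board out of the filing rack and lean it on the sloping inspection stand, brass side out: set its lower edge on the ledge at least 3 cm clear of the yellow side stop and let its back lie flat against the backrest, then, keeping it resting there, slide it along the ledge until its side edge touches the stop, and let go. The ledge is clamped at a height that differs from day to day, so feel for it gently: do not drop the plate onto it or ram it, and leave the other two plates and the foil rolls where they are.

Things in the scene. Friction and masses are not known exactly. Their poses are not given: they have to be found in the camera images.
- brass_plate: The plate to move: a red board 12 mm thick (x), 140 mm wide (y), 100 mm tall (z), about 0.35 kg, with a brass engraving on its +x face. Origin: centre of its lower edge face (mid-thickness, mid-width), z up the board. It stands upright in one of the rack's three slots, brass face towards the rack's +x; which slot varies. Grip it across its thickness near the top edge.
- brass_face (a point): Centre of the plate's brass face, 6 mm in front (+x) of mid-thickness and 50 mm above its lower edge; axes as the plate's.
- copper_plate: Bystander: same size of plate, plain plywood board with copper face, in another slot of the rack. Origin as for the brass plate.
- grey_plate: Bystander: same size of plate, green board with grey metal face, in another slot of the rack. Origin as for the brass plate.
- rack: Fixed wooden filing rack, 186 (x) x 150 (y) x 38 mm high; origin at the centre of its underside. Base 8 mm thick, three slots running along y at x = -55, 0 and +55 mm, each 14.4 mm wide and 30 mm deep, open at the ends.
- stand: Fixed inspection stand; origin on the bench under the foot of its backrest's face. Dark base 130 (x from -95 to +35 mm) x 240 (y) x 10 mm; the sloping face looks to +x and leans back towards -x by 25 degrees from upright. A ledge is clamped across the face, its height unmeasured (see backrest).
- backrest: The stand's fixed grey panel, 240 wide, 75 high, 8 mm thick. Origin: middle of the foot of its face (face at x = 0). x: out of the face, y: along the ledge, z: up the slope. Aluminium ledge, smooth: y -118 to +118, 29 mm deep, square to the face, 6 mm thick, does not move; its top lies somewhere between z = 20 and 45 mm, to be felt or seen.
- side_stop (a point): Centre of the inner (+y) surface of the yellow side stop at the backrest's -y end: y = -105 mm in the backrest's frame. The stop is fixed, 18 mm proud of the face (x 0 to 18), from z = 48 to 75 mm up the slope. Axes as the backrest's.
- gold_roll: Bystander: gold foil roll standing on the bench, 48 mm across, 75 mm high, origin at the centre of its underside.
- red_roll: Bystander: red foil roll standing on the bench, 44 mm across, 60 mm high, origin at the centre of its underside.
Mind the look-alikes: they are no part of the job. Of the things that look like the brass_plate, the smaller one is meant.

How it is judged (in metres and radians):
On the way, in this order (a step that is already met when the one before it is completed fails the run):
1. the plate stands on the ledge, brass side out, flat against the backrest, its edge more than 25 mm clear of the side stop (x of brass_plate in the frame of backrest between 0.001 and 0.012 m and x of brass_face in the frame of backrest between 0.008 and 0.018 m and z of brass_plate in the frame of backrest between 0.014 and 0.052 m and angle between the z axis of brass_plate and the z axis of backrest, either way round below 0.06 rad and angle between the y axis of brass_plate and the y axis of backrest, either way round below 0.06 rad and contact force between brass_plate and stand above 0.3 N and y of brass_plate in the frame of backrest between -0.01 and 0.06 m), for 0.2 s.
2. it is slid along, resting on the stand, towards the stop (x of brass_plate in the frame of backrest between 0.001 and 0.012 m and x of brass_face in the frame of backrest between 0.008 and 0.018 m and z of brass_plate in the frame of backrest between 0.014 and 0.052 m and angle between the z axis of brass_plate and the z axis of backrest, either way round below 0.06 rad and angle between the y axis of brass_plate and the y axis of backrest, either way round below 0.06 rad and contact force between brass_plate and stand above 0.3 N and y of brass_plate in the frame of backrest between -0.03 and -0.015 m), for 0.05 s.
At the end, for the whole second after the job is handed in: The brass plate rests on the ledge, brass side out, its back flat against the backrest (within 3.4 degrees and 6 mm), its side edge within 3.5 mm of the yellow stop, at rest and released; the other plates and rolls are where they were (x of brass_plate in the frame of backrest between 0.001 and 0.012 m and x of brass_face in the frame of backrest between 0.008 and 0.018 m and z of brass_plate in the frame of backrest between 0.014 and 0.052 m and angle between the z axis of brass_plate and the z axis of backrest, either way round below 0.06 rad and angle between the y axis of brass_plate and the y axis of backrest, either way round below 0.06 rad and contact force between brass_plate and stand above 0.3 N and y of brass_plate in the frame of backrest between -0.04 and -0.0315 m and linear speed of brass_plate below 0.01 m/s and angular speed of brass_plate below 0.05 rad/s); the robot touches nothing.
It fails at once if the plate is dropped on or rammed into the stand (over 40 N) (contact force between brass_plate and stand above 40 N).
It fails at once if another plate or a foil roll is moved by more than 20 mm (distance of any of copper_plate, grey_plate, gold_roll, red_roll from where it was at the start of the episode above 0.02 m).
It also fails if it takes over 58 s, if anything falls off the work surface, if the arm or the gripper's body presses on something with over 40 N, if the wrist force passes 120 N, or if a joint passes its speed limit or range.

## Working session

There is one attempt and no reset: what is moved stays moved. The work goes in short steps, Python scripts to look and compute and a shell command to move; the robot and the scene stay as the last step left them, time stands still between calls to the robot, and variables do not carry over. Pictures are saved under pics/ and viewed, about 8 in all and at most 12, crops included, and the job is handed in when it is done.

```bash
mkdir -p pics
python3 - <<'E'
from workcell import bot, vision
import cv2,numpy as np
print(bot.get_obs())
for n in("scene","top"):
    im=vision.camera(n); cv2.imwrite(f"pics/{n}0.png",im[:,:,::-1]); c=vision.get_calibration(n); print(n,c)
    R=cv2.Rodrigues(np.array(c["rvec"]))[0]; print("cam pos",-R.T@np.array(c["tvec"]).ravel())
E
```

```text
{'time': 0.0, 'q': array([-6.76093001e+01,  5.01306684e+00,  1.00352493e+01,  9.51008430e+01,
        9.70913257e-04,  9.00012086e+01]), 'qd': array([ 0.04413059, -0.01675296,  0.03274503, -0.0296167 , -0.0378337 ,
        0.01505316]), 'joint_efforts': array([-1.63518805e-03, -5.20389211e+01,  4.64803720e+01,  1.64825411e-02,
       -8.70093527e-05,  9.13351101e-06]), 'ee_pos': array([ 0.20941128, -0.50829036,  0.20877135]), 'tcp_rot': array([-8.99990307e+01,  7.86606394e-02, -6.76105087e+01]), 'wrist_force': array([-0.00086086,  0.57127824,  0.6579892 ]), 'torque': array([0.02571169, 0.0536631 , 0.0209597 ]), 'opening': 0.08536822279812466}
scene {'fx': 414.3764628208876, 'fy': 414.3764628208876, 'cx': 280.42931699208884, 'cy': 205.28556416378436, 'rvec': array([ 1.14494496,  2.45873061, -0.86851125]), 'tvec': array([ 0.4662853 , -0.15728542,  1.28494544])}
cam pos [1.02125511 0.23357665 0.89203443]
top {'fx': 458.66702493778706, 'fy': 458.66702493778706, 'cx': 278.84174771034947, 'cy': 214.3564004857461, 'rvec': array([ 2.16120616, -2.14749732,  0.10785595]), 'tvec': array([-0.16511062,  0.54732648,  1.13067006])}
cam pos [ 0.41432976 -0.180281    1.18366896]
```

View pics/scene0.png

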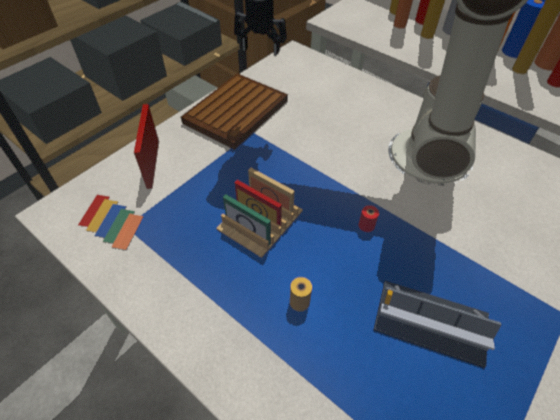

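View pics/top0.png

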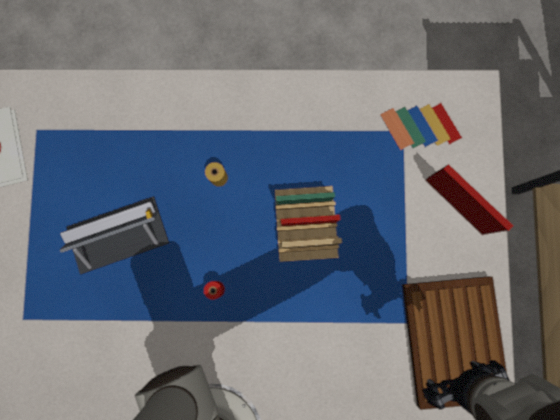

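The candidates for "the brass plate" are:
- The red board in the rack's middle slot, at scene (258,203) and top (310,219).
- A larger free-standing red board, at scene (147,145) and top (470,200).
- The plywood plate with the copper face, at scene (270,190).
- The green plate, at scene (245,215).

The description picks the smaller red board in the rack. I'll check it in close crops, along with the stand.

Run:
```python
import cv2,numpy as np
t=cv2.imread("pics/top0.png"); s=cv2.imread("pics/scene0.png")
def crop(im,x,y,w,h,k): 
    c=cv2.resize(im[y:y+h,x:x+w],None,fx=k,fy=k,interpolation=cv2.INTER_CUBIC)
    for i in range(0,w,10): cv2.putText(c,str(x+i),(i*k,8),0,.3,(255,255,255),1); cv2.line(c,(i*k,10),(i*k,14),(255,255,255),1)
    for i in range(0,h,10): cv2.putText(c,str(y+i),(0,i*k+3),0,.3,(0,255,255),1)
    return c
a=crop(t,265,180,80,90,6); cv2.imwrite("pics/c1.png",np.hstack([a[:,:], crop(s,210,165,100,90,6)])[:, :1080])
im=np.vstack([crop(t,55,190,130,90,6)]); cv2.imwrite("pics/c2.png",im)
cv2.imwrite("pics/c3.png",crop(s,370,275,130,85,6))
r=cv2.imread("pics/c1.png"); cv2.imwrite("pics/c1.png",cv2.resize(r,(800,400)))
```

```text
(no output)
```

View pics/c1.png

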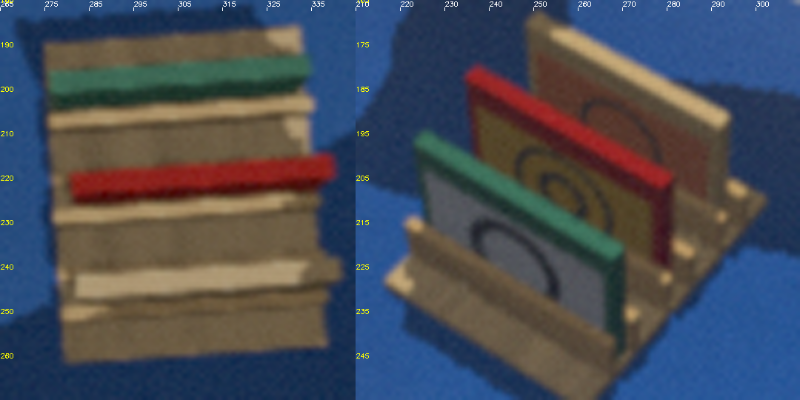

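View pics/c2.png

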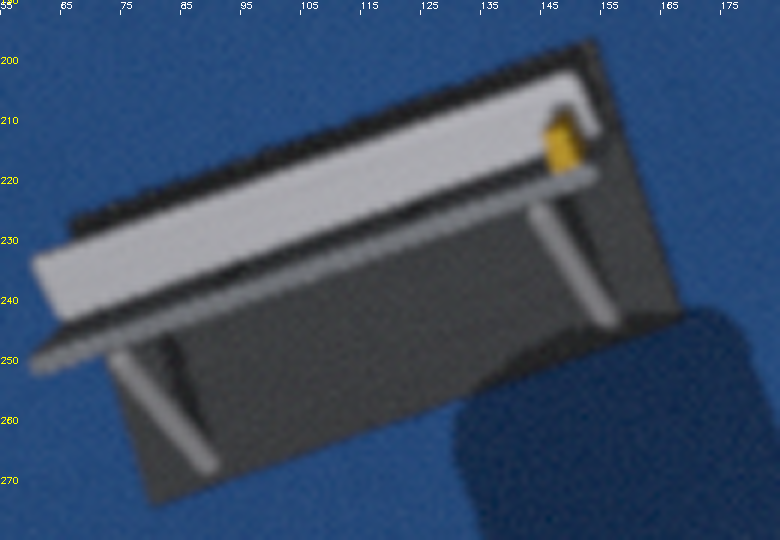

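View pics/c3.png

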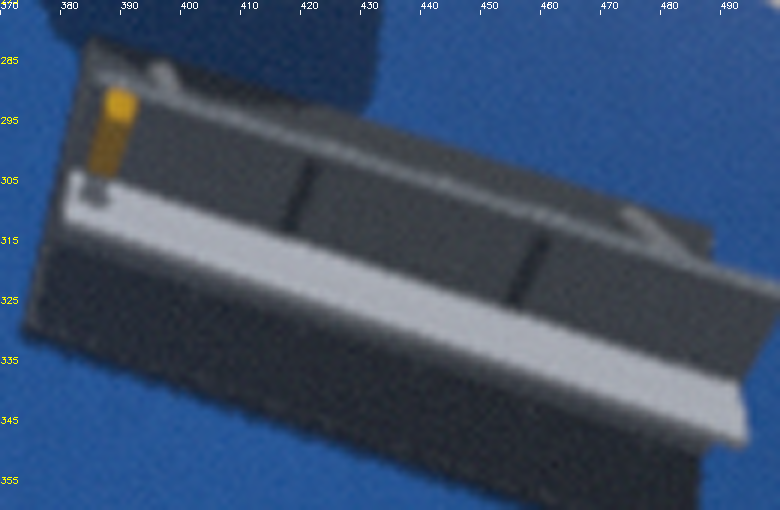

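The crops show the red board with the brass face in the middle slot. It sits at top px ≈(281..340, 215..225) and its top edge is at scene px ≈(235..281, 180..207). The stand opens towards +x (up in the top view), with the yellow stop at its right end, at top ≈(148,214). Next I'll fit the poses and the ledge height from these corners.

```bash
cat > h.py <<'E'
import numpy as np, cv2
from workcell import bot, vision
from scipy.optimize import least_squares
from scipy.spatial.transform import Rotation as Ro
C={n:vision.get_calibration(n) for n in("scene","top")}
def proj(n,P):
    c=C[n];K=np.array([[c["fx"],0,c["cx"]],[0,c["fy"],c["cy"]],[0,0,1]])
    return cv2.projectPoints(np.asarray(P,float).reshape(-1,3),np.array(c["rvec"]),np.array(c["tvec"]),K,None)[0].reshape(-1,2)
def stand(p): # x,y,yaw -> backrest R,t
    R=Ro.from_euler('z',p[2]).as_matrix(); return R, np.array([p[0],p[1],0]), R@Ro.from_euler('y',-np.radians(25)).as_matrix()
E
cat > fit.py <<'E'
from h import *
t2=lambda u,v:(55+u/6,190+v/6); s3=lambda u,v:(370+u/6,275+v/6)
# frame, point(mm) , cam, pixel ; 'L' = ledge z added
K=[('S',(35,-120,10),'top',t2(595,40)),('S',(35,120,10),'top',t2(70,222)),('S',(-95,120,10),'top',t2(152,505)),('S',(-95,-120,10),'top',t2(682,310)),
('L',(29,-118,0),'top',t2(577,70)),('L',(29,118,0),'top',t2(32,256)),
('B',(-8,-120,75),'top',t2(598,182)),('B',(-8,120,75),'top',t2(32,375)),
('S',(-95,-120,10),'scene',s3(90,38)),('S',(-95,120,10),'scene',s3(712,232)),
('L',(29,-118,0),'scene',s3(65,220)),('L',(0,-118,0),'scene',s3(74,170)),('L',(0,118,0),'scene',s3(742,380)),('L',(29,118,0),'scene',s3(748,438)),
('B',(18,-105,75),'scene',s3(135,95))]
def pts(p):
    R,t,Rb=stand(p); h=p[3]; tb=t+R@[0,0,p[4]] if len(p)>4 else t
    return [ (t+R@(np.array(q)/1e3)) if f=='S' else t+Rb@(np.array(q)/1e3+[0,0,h if f=='L' else 0]) for f,q,_,_ in K]
def res(p): return np.concatenate([proj(k[2],P)[0]-k[3] for k,P in zip(K,pts(p))])
r=least_squares(res,[.36,.2,.3,.03],loss='soft_l1'); print("stand",r.x,np.degrees(r.x[2])); print(np.round(res(r.x).reshape(-1,2),1).tolist())
a=lambda u,v:(265+u/4.444,180+v/4.444); b=lambda u,v:(210+(u-355.5)/4.444,165+v/4.444)
Q=[((93,75,8),'top',a(45,42)),((93,-75,8),'top',a(300,27)),((-93,75,8),'top',a(65,362)),((-93,-75,8),'top',a(327,345))]
def rr(p):
    R=Ro.from_euler('z',p[2]).as_matrix(); return np.concatenate([proj(c,np.array([p[0],p[1],0])+R@(np.array(q)/1e3))[0]-m for q,c,m in Q])
k=least_squares(rr,[.4,-.2,0.]); print("rack",k.x,np.degrees(k.x[2]),np.round(k.fun,1))
Pl=[((6,70,100),'top',a(69,180)),((6,-70,100),'top',a(333,154)),((-6,-70,100),'top',a(335,178)),((-6,70,100),'top',a(71,203)),
((-6,70,100),'scene',b(480,65)),((6,70,100),'scene',b(467,78)),((6,-70,100),'scene',b(660,190)),((-6,-70,100),'scene',b(674,175))]
def rp(p):
    R=Ro.from_euler('z',p[2]).as_matrix(); return np.concatenate([proj(c,np.array([p[0],p[1],.008])+R@(np.array(q)/1e3))[0]-m for q,c,m in Pl])
k2=least_squares(rp,[.4,-.2,0.],loss='soft_l1'); print("plate",k2.x,np.degrees(k2.x[2]),np.round(rp(k2.x).reshape(-1,2),1).tolist())
R=Ro.from_euler('z',k.x[2]).as_matrix(); print("plate in rack", R.T@(np.r_[k2.x[:2]-k.x[:2],0]))
E
python3 fit.py
```

```text
stand [0.52554897 0.26591519 0.35005256 0.04026034] 20.056534190472814
[[-0.7, -1.6], [-1.2, -1.0], [-0.5, -0.4], [0.2, 0.4], [0.2, 0.7], [1.4, 1.4], [1.6, -0.9], [3.0, -0.2], [0.8, -1.5], [1.6, -1.7], [0.6, -0.3], [0.3, 0.1], [-0.7, 0.4], [0.3, 0.2], [-0.4, 7.0]]
rack [ 0.52813525 -0.23239217  0.07132283] 4.086497092816401 [-0.1  0.2  0.2 -0.2  0.   0.  -0.2  0. ]
plate [ 0.52576293 -0.23756609  0.10358892] 5.93520811853103 [[0.2, 0.1], [-0.1, 0.2], [0.0, -0.2], [0.2, -0.0], [46.3, 22.8], [46.5, 23.0], [-42.4, -26.2], [-42.7, -25.7]]
plate in rack [-0.002735  -0.0049917  0.       ]
```

```bash
python3 - <<'E'
s=open('fit.py').read()
s=s.replace("t+Rb@(np","tb+Rb@(np").replace("s3(135,95)","s3(135,118)").replace("[.36,.2,.3,.03]","[.36,.2,.3,.03,.01]")
s=s.replace("((-6,70,100),'scene'","((-6,-70,100),'sceneX'").replace("((6,70,100),'scene'","((6,-70,100),'sceneX'").replace("((6,-70,100),'scene'","((6,70,100),'scene'").replace("((-6,-70,100),'scene',","((-6,70,100),'scene',").replace("sceneX","scene")
open('fit.py','w').write(s)
E
python3 fit.py
cat >> fit.py <<'E'
for ims in ('scene','top'):
    im=cv2.imread(f'pics/{ims}0.png'); im=cv2.resize(im,None,fx=6,fy=6,interpolation=cv2.INTER_CUBIC)
    R,t,Rb=stand(r.x); tb=t+[0,0,r.x[4]]; h=r.x[3]*1e3
    L=[([(0,-120,0),(0,-120,75),(0,120,75),(0,120,0)],(0,255,255)),([(0,-118,h),(29,-118,h),(29,118,h),(0,118,h),(0,-118,h)],(0,255,0)),([(0,-105,48),(18,-105,48),(18,-105,75),(0,-105,75),(0,-105,48)],(0,0,255)),([(-8,-120,75),(-8,120,75)],(255,255,0))]
    for q,c in L: cv2.polylines(im,[np.int32(6*proj(ims,[tb+Rb@(np.array(z)/1e3) for z in q])+3)],False,c,1)
    x,y=((55,190) if ims=='top' else (370,275)); cv2.imwrite(f'pics/o_{ims}.png',im[y*6:(y+85)*6,x*6:(x+130)*6])
E
python3 fit.py>/dev/null
```

```text
stand [0.52504258 0.26458633 0.3504794  0.03176426 0.01301476] 20.080990274435425
[[-0.2, -1.5], [-0.7, -0.7], [0.1, -0.2], [0.7, 0.6], [-0.3, -0.7], [0.5, 0.1], [0.6, -1.3], [1.0, -0.1], [0.4, -1.9], [1.1, -2.2], [0.3, -0.4], [0.0, -0.1], [-0.3, 0.4], [0.8, 0.2], [0.5, -0.1]]
rack [ 0.52813525 -0.23239217  0.07132283] 4.086497092816401 [-0.1  0.2  0.2 -0.2  0.   0.  -0.2  0. ]
plate [ 0.52906351 -0.2377867   0.08004059] 4.585987910871852 [[0.3, -2.0], [0.1, -0.5], [0.1, -0.9], [0.2, -2.1], [0.4, -0.6], [0.4, -0.8], [1.7, -1.1], [1.4, -0.8]]
plate in rack [ 0.00054147 -0.00544696  0.        ]
```

View pics/o_scene.png

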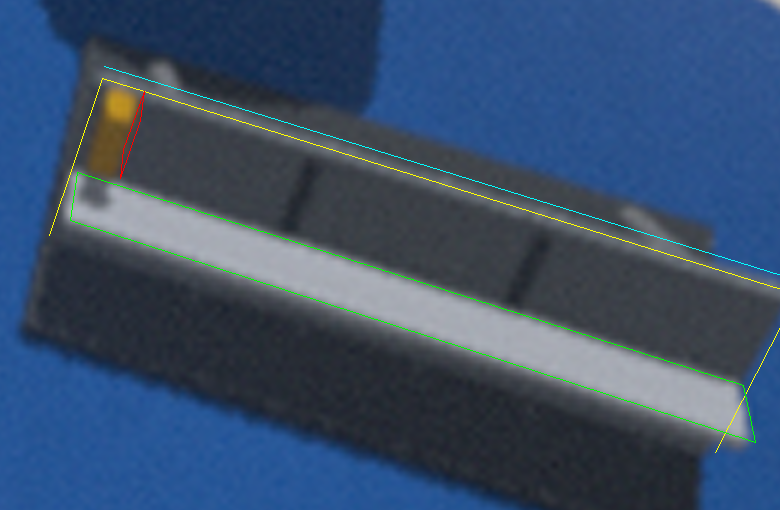

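```bash
cat >> h.py <<'E'
def go(pos,R,start=None):
    """shift and rotvec in the current tool frame to reach (pos,R)"""
    o=bot.get_obs(); R0=Ro.from_euler('xyz',o["tcp_rot"],degrees=True).as_matrix(); p0=o["ee_pos"]
    if start: p0=np.array(start[0]);R0=Ro.from_euler('xyz',start[1],degrees=True).as_matrix()
    rv=Ro.from_matrix(R0.T@R).as_rotvec()
    print("t",o["time"],"p",np.round(p0,4),"rpy",np.round(o["tcp_rot"],2),"shift",np.round(R0.T@(np.array(pos)-p0),4),"turn",np.round(rv,4),"F",np.round(o["wrist_force"],2),"open",round(o["opening"],4))
down=lambda yaw:Ro.from_euler('xyz',[-90,0,yaw],degrees=True).as_matrix()
ST=(.5250,.2646,.3505); ZB=.010
E
python3 -c "
from h import *
go([.529,-.2376,.200],down(4.4),([.21,-.509,.209],[-90,0,-67.609]))"
```

```text
t 0.1 p [ 0.21  -0.509  0.209] rpy [-9.000e+01  7.000e-02 -6.761e+01] shift [-0.1294  0.009   0.3983] turn [ 0.     -1.2568  0.    ] F [ 0.34 -0.36  0.38] open 0.0856
```

```bash
python3 -m crank '-0.01 0.001 0.03 0 -0.1 0; -0.03 0.002 0.09 0 -0.24 0; -0.05 0.004 0.15 0 -0.38 0; -0.07 0.005 0.2 0 -0.52 0; -0.085 0.006 0.25 0 -0.66 0; -0.1 0.007 0.3 0 -0.80 0; -0.115 0.008 0.345 0 -0.94 0; -0.125 0.009 0.38 0 -1.08 0' 0 40 && python3 -m crank '0 0 0 0 0 0; 0 0 0 0 0 0'; python3 -c "
from h import *
go([.529,-.2376,.200],down(4.4))"
```

```text
time: 0.9
ee_pos: [0.5001, -0.2582, 0.2007]
tcp_rot: [-90.0, 0.0, -5.4]
wrist_force: [1.3, -0.5, -0.1]
opening: 0.0429
time: 1.1
ee_pos: [0.4993, -0.2589, 0.2002]
tcp_rot: [-90.0, 0.1, -5.6]
wrist_force: [-0.9, 0.2, 0.8]
opening: 0.0429
t 1.1 p [ 0.4993 -0.2589  0.2002] rpy [-8.998e+01  8.000e-02 -5.620e+00] shift [0.0274 0.0001 0.0241] turn [-0.0005 -0.1749 -0.0014] F [-0.9   0.17  0.78] open 0.0429
```

```bash
python3 -m crank '0.014 0 0.012 0 -0.09 0; 0.0274 0 0.0241 0 -0.175 0; 0.0274 0 0.0241 0 -0.175 0;0.0274 0 0.0241 0 -0.175 0'
python3 - <<'E'
from h import *
go([.529,-.2376,.086],down(4.4))
a=vision.camera("top"); s=vision.camera("scene")
k=4
A=cv2.resize(a[165:270,250:350],None,fx=4,fy=4,interpolation=cv2.INTER_CUBIC); B=cv2.resize(s[130:235,210:310],None,fx=4,fy=4,interpolation=cv2.INTER_CUBIC)
cv2.imwrite("pics/g1.png",np.hstack([A,B])[:,:,::-1])
E
```

```text
time: 1.5
ee_pos: [0.5277, -0.2396, 0.2009]
tcp_rot: [-90.0, 0.0, 4.1]
wrist_force: [-1.2, 0.6, 0.4]
opening: 0.0431
t 1.5 p [ 0.5277 -0.2396  0.2009] rpy [-9.00e+01  3.00e-02  4.11e+00] shift [0.0015 0.1149 0.0019] turn [ 0.0001 -0.005  -0.0005] F [-1.17  0.64  0.39] open 0.0431
```

View pics/g1.png

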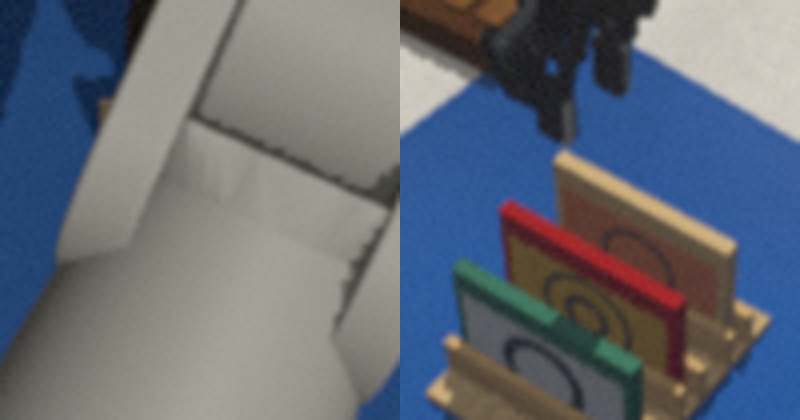

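The top view is blocked by the arm. In the scene view the half-open fingers hang above the red plate and the copper plate is undisturbed. The 15 mm clearance per side is far more than the 2 mm error, so I'll descend.

```bash
python3 -m crank '0.001 0.03 0.001 0 -0.005 0; 0.0015 0.06 0.002 0 -0.005 0; 0.0015 0.085 0.002 0 -0.005 0; 0.0015 0.1 0.002 0 -0.005 0; 0.0015 0.11 0.002 0 -0.005 0; 0.0015 0.115 0.002 0 -0.005 0; 0.0015 0.115 0.002 0 -0.005 0; 0.0015 0.115 0.002 0 -0.005 0' && python3 -m crank '0 0 0 0 0 0; 0 0 0 0 0 0;0 0 0 0 0 0;0 0 0 0 0 0;0 0 0 0 0 0;0 0 0 0 0 0' 1 40
```

```text
time: 2.4
ee_pos: [0.5303, -0.2369, 0.087]
tcp_rot: [-90.0, -0.1, 4.6]
wrist_force: [-0.6, -0.5, 1.0]
opening: 0.0428
time: 3.0
ee_pos: [0.5304, -0.2367, 0.0866]
tcp_rot: [-90.0, -0.1, 4.6]
wrist_force: [1.2, 0.3, 5.6]
opening: 0.0
```

Run:
```python
from h import *
s=vision.camera("scene")
print(proj("scene",[.5304,-.2367,.0756]),proj("scene",[.529,-.2376,.108]))
B=cv2.resize(s[130:260,200:320],None,fx=4,fy=4,interpolation=cv2.INTER_CUBIC)
cv2.imwrite("pics/g2.png",B[:,:,::-1])
print(bot.get_obs())
```

```text
[[259.12007503 201.26601995]] [[258.8368697 192.4821912]]
{'time': 3.05, 'q': array([-2.40552946e+01,  8.41702628e+00,  2.59913143e-01,  8.17621831e+01,
        1.07215027e-02,  6.13528690e+01]), 'qd': array([ 0.07815894,  0.00744654,  0.05441077,  0.05208761, -0.00221058,
        0.10524095]), 'joint_efforts': array([-6.42730426e-01, -5.29783845e+01,  4.35112023e+01,  5.14443498e-01,
       -3.19863930e-01,  7.97419466e-05]), 'ee_pos': array([ 0.53038391, -0.23669285,  0.08659876]), 'tcp_rot': array([-9.00292815e+01, -7.59647579e-02,  4.59186328e+00]), 'wrist_force': array([1.92623045, 0.49011485, 6.3977422 ]), 'torque': array([ 0.0783316 , -0.32161523,  0.00856204]), 'opening': -7.662425012830014e-05}
```

View pics/g2.png

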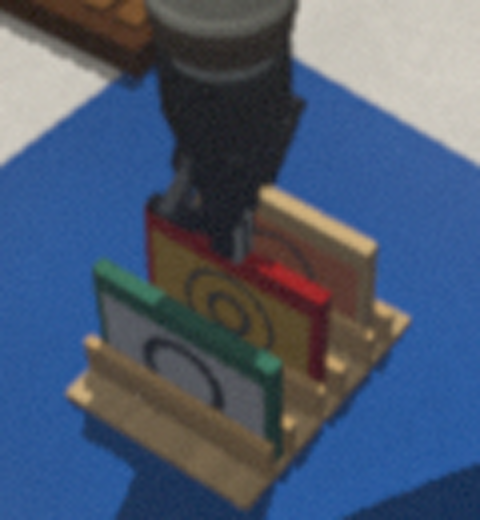

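Run:
```python
from h import *
for z in (.19,.195,.21,.22): print("g1 near finger tip",z,proj("scene",[.5277+.024,-.238,z]))
s=vision.camera("scene")
for z in (.0756,.09,.108,.12):print("g2 centre tip",z,proj("scene",[.5304,-.2367,z]),"outer",proj("scene",[.5304+.012,-.2367+.011,z]))
B=cv2.resize(s[150:230,225:300],None,fx=8,fy=8,interpolation=cv2.INTER_CUBIC); B=cv2.convertScaleAbs(B,alpha=1.8,beta=15)
for i in range(0,75,10): cv2.putText(B,str(225+i),(i*8,8),0,.35,(255,255,255),1)
for i in range(0,80,10): cv2.putText(B,str(150+i),(0,i*8+4),0,.35,(255,255,0),1)
for P in ([.536,-.2367,.108],[.524,-.2367,.108]):
    u=(proj("scene",P)[0]-[225,150]+.5)*8; cv2.circle(B,tuple(int(v) for v in u),3,(0,255,0),-1)
cv2.imwrite("pics/g3.png",B[:600,:,::-1])
```

```text
g1 near finger tip 0.19 [[251.12041961 174.87734874]]
g1 near finger tip 0.195 [[251.02343995 173.3888838 ]]
g1 near finger tip 0.21 [[250.72773725 168.85037425]]
g1 near finger tip 0.22 [[250.52653404 165.76226348]]
g2 centre tip 0.0756 [[259.12007503 201.26601995]] outer [[259.20901931 206.20024248]]
g2 centre tip 0.09 [[258.95012754 197.63269034]] outer [[259.0383484 202.5840118]]
g2 centre tip 0.108 [[258.73254236 192.98090835]] outer [[258.81978524 197.95302448]]
g2 centre tip 0.12 [[258.58419946 189.80946598]] outer [[258.67074222 194.7950527 ]]
```

View pics/g3.png

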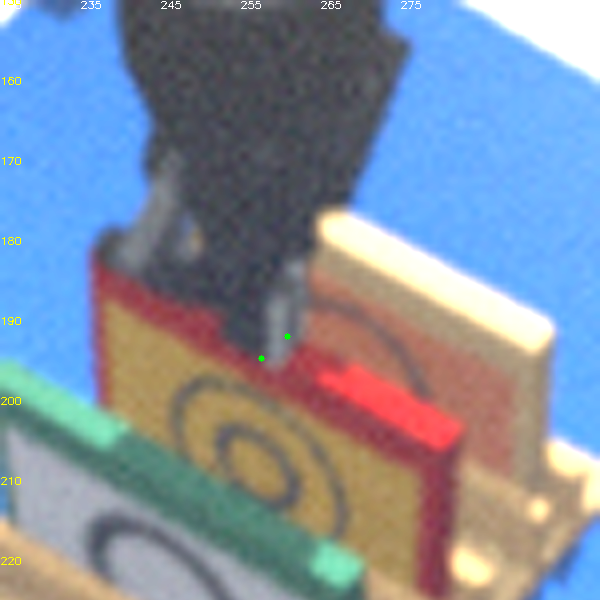

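The close view shows the shut fingers sitting on top of the red plate, tip at ≈(258,196), instead of around it. Projected from the reported TCP, the tip should be at row 201–206. The hover picture agrees: the tip was at row 165, which is z≈0.22. So the tips really sit about 32 mm higher than the state says, and the 6 N upward force is contact with the plate's top. I'll lift, reopen and go about 33 mm deeper, watching the force.

```bash
python3 -m crank '0 -0.006 0 0 0 0; 0 -0.012 0 0 0 0; 0 -0.012 0 0 0 0; 0 -0.012 0 0 0 0; 0 -0.012 0 0 0 0' 0 40 && python3 -m crank '0 0.01 0 0 0 0; 0 0.02 0 0 0 0; 0 0.025 0 0 0 0; 0 0.03 0 0 0 0; 0 0.03 0 0 0 0' && python3 -m crank '0 0.005 0 0 0 0; 0 0.01 0 0 0 0; 0 0.015 0 0 0 0; 0 0.015 0 0 0 0'; python3 -c "
from h import *
s=vision.camera('scene')
B=cv2.convertScaleAbs(cv2.resize(s[140:230,215:305],None,fx=6,fy=6,interpolation=cv2.INTER_CUBIC),alpha=1.8,beta=15)
cv2.imwrite('pics/g4.png',B[:,:,::-1])"
```

```text
time: 3.6
ee_pos: [0.5297, -0.2366, 0.0976]
tcp_rot: [-90.0, 0.0, 4.6]
wrist_force: [-0.1, -0.1, 0.7]
opening: 0.0428
time: 4.1
ee_pos: [0.5294, -0.2364, 0.0668]
tcp_rot: [-90.0, 0.1, 4.6]
wrist_force: [0.4, -0.8, -0.3]
opening: 0.0426
time: 4.5
ee_pos: [0.5295, -0.2364, 0.052]
tcp_rot: [-90.0, 0.1, 4.6]
wrist_force: [-0.1, 0.3, -0.0]
opening: 0.0427
```

No contact on the way down. Closing now; the opening reading will tell (12 mm is expected).

```bash
python3 -m crank '0 0 0 0 0 0; 0 0 0 0 0 0;0 0 0 0 0 0;0 0 0 0 0 0;0 0 0 0 0 0;0 0 0 0 0 0' 1 50; python3 -c "
from h import *
print(bot.get_obs()['wrist_force'])"
```

```text
time: 5.15
ee_pos: [0.5302, -0.2367, 0.0533]
tcp_rot: [-90.0, -0.0, 4.6]
wrist_force: [1.9, 0.4, 2.5]
opening: 0.0115
[1.94500652 0.36729103 2.5208408 ]
```

Gripped, opening 11.5 mm. Lifting straight up.

```bash
python3 -m crank '0 -0.005 0 0 0 0; 0 -0.015 0 0 0 0; 0 -0.03 0 0 0 0; 0 -0.05 0 0 0 0; 0 -0.08 0 0 0 0; 0 -0.11 0 0 0 0; 0 -0.135 0 0 0 0; 0 -0.15 0 0 0 0' && python3 -m crank '0 0 0 0 0 0; 0 0 0 0 0 0; 0 0 0 0 0 0'
python3 - <<'E'
from h import *
s=vision.camera('scene')
B=cv2.convertScaleAbs(cv2.resize(s[110:250,200:310],None,fx=4,fy=4,interpolation=cv2.INTER_CUBIC),alpha=1.6,beta=15)
cv2.imwrite('pics/g5.png',B[:,:,::-1])
o=bot.get_obs();print(o['wrist_force'],o['torque'],o['opening'],o['ee_pos'])
z=o['ee_pos'][2]-.0533+.008
for q in [(6,-70,100),(6,70,100),(6,70,0),(6,-70,0)]: 
    P=np.array([.5302,-.2372,z])+Ro.from_euler('z',4.6,degrees=True).as_matrix()@(np.array(q)/1e3); print(q,(proj('scene',P)[0]-[200,110])*4)
E
```

```text
time: 5.95
ee_pos: [0.5297, -0.2368, 0.2066]
tcp_rot: [-90.1, -0.1, 4.6]
wrist_force: [0.4, -0.4, -3.0]
opening: 0.0114
time: 6.25
ee_pos: [0.5293, -0.2364, 0.2019]
tcp_rot: [-90.0, 0.1, 4.6]
wrist_force: [0.2, -0.7, -2.4]
opening: 0.011
[-1.03358146  0.2136769  -3.78433868] [0.00597501 0.00562395 0.05990468] 0.011433070638861323 [ 0.52931948 -0.23644316  0.20177291]
(6, -70, 100) [121.98460541 112.52307733]
(6, 70, 100) [322.98287714 215.06867149]
(6, 70, 0) [321.17979904 336.23920443]
(6, -70, 0) [135.53764678 235.52588201]
```

View pics/g5.png

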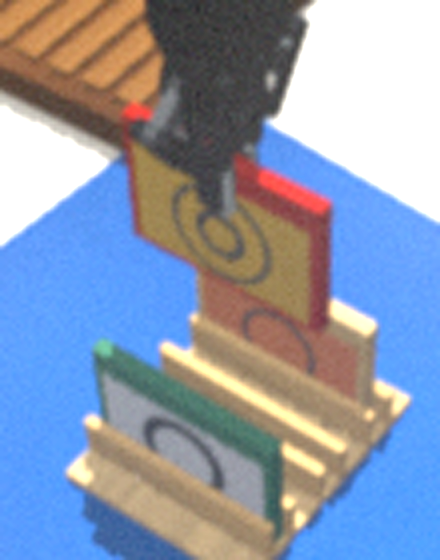

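The lifted plate hangs straight. Its predicted corners agree with the picture within ~2 px, and the neighbouring plates are undisturbed. Now I'll work out the carry to a hover in front of the stand.

```bash
cat >> h.py <<'E'
TL=.0453 # plate lower edge ahead of reported TCP along tool y (case A)
S0,T0,RB=stand(ST); TB=T0+[0,0,ZB]
RT=RB@Ro.from_euler('x',-90,degrees=True).as_matrix()
def tcp_for(b): # backrest coords of plate origin (mm) -> TCP
    return TB+RB@(np.array(b)/1e3)-RT@[0,TL,-.001]
def plate_b():
    o=bot.get_obs(); R=Ro.from_euler('xyz',o["tcp_rot"],degrees=True).as_matrix()
    return RB.T@(o["ee_pos"]+R@[0,TL,-.001]-TB)*1e3
E
python3 -c "
from h import *
print(tcp_for([50,10,110])); go(tcp_for([50,10,110]),RT)"
```

```text
[0.502141   0.26795494 0.17188051]
t 6.3 p [ 0.5293 -0.2364  0.2018] rpy [-89.95   0.11   4.58] shift [0.0133 0.0303 0.5049] turn [ 0.0579 -0.2665 -0.4354] F [-1.03  0.21 -3.78] open 0.0114
```

```bash
python3 -m crank '0 0 0.01 0 0 0; 0 0 0.03 0 0 0; 0 0 0.06 0 0 0; 0.002 0 0.1 0 0 0; 0.004 0 0.145 0 0 0; 0.006 0 0.19 0 0 0; 0.008 0 0.235 0 0 0; 0.01 0 0.28 0 0 0' && python3 -m crank '0 0 0.043 0 0 0; 0 0 0.083 0 0 0; 0 0 0.12 0 0 0; 0 0 0.15 0 0 0; 0 0 0.175 0 0 0; 0 0 0.195 0 0 0; 0 0 0.205 0 0 0; 0 0 0.21 0 0 0' && python3 -m crank '0 0 0 0 0 0; 0 0 0 0 0 0'; python3 -c "
from h import *
go(tcp_for([50,10,110]),RT)"
```

```text
time: 7.1
ee_pos: [0.5165, 0.0455, 0.2027]
tcp_rot: [-90.0, 0.0, 4.6]
wrist_force: [0.5, 0.4, -3.4]
opening: 0.011
time: 7.9
ee_pos: [0.5001, 0.2534, 0.2025]
tcp_rot: [-90.0, 0.0, 4.7]
wrist_force: [0.2, -0.7, -2.6]
opening: 0.0111
time: 8.1
ee_pos: [0.5007, 0.252, 0.2029]
tcp_rot: [-90.0, 0.0, 4.6]
wrist_force: [0.2, 0.8, -2.8]
opening: 0.0116
t 8.1 p [0.5007 0.252  0.2029] rpy [-9.002e+01  1.000e-02  4.550e+00] shift [0.0027 0.031  0.0158] turn [ 0.0594 -0.2667 -0.4338] F [ 0.24  0.78 -2.77] open 0.0116
```

```bash
python3 -m crank '0 0.002 0.002 0.008 -0.035 -0.06; 0.001 0.006 0.004 0.017 -0.08 -0.13; 0.001 0.012 0.008 0.027 -0.12 -0.2; 0.002 0.018 0.011 0.037 -0.17 -0.27; 0.002 0.024 0.014 0.046 -0.21 -0.34; 0.0025 0.028 0.0155 0.054 -0.245 -0.4; 0.0027 0.031 0.0158 0.0594 -0.2667 -0.4338; 0.0027 0.031 0.0158 0.0594 -0.2667 -0.4338' && python3 -m crank '0 0 0 0 0 0; 0 0 0 0 0 0'
python3 - <<'E'
from h import *
go(tcp_for([50,10,110]),RT); print(plate_b())
s=vision.camera('scene'); cv2.imwrite('pics/s1raw.png',s[:,:,::-1])
t=vision.camera('top'); cv2.imwrite('pics/t1raw.png',t[:,:,::-1])
B=cv2.convertScaleAbs(cv2.resize(s[210:350,370:500],None,fx=4.2,fy=4.2,interpolation=cv2.INTER_CUBIC),alpha=1.6,beta=15)
k=4.2
b=plate_b(); R=RB@RT.T@RT
def dr(off,col):
    q=[(6,-70,100),(6,70,100),(6,70,0),(6,-70,0)]
    P=[TB+RB@((b+np.array(z))/1e3)+np.array(off) for z in q]; uv=(proj('scene',P)-[370,210]+.5)*k; print(np.round(uv/k+[370,210],1).tolist())
    cv2.polylines(B,[np.int32(uv)],True,col,1)
dr((0,0,0),(0,255,0)); d=RT[:,1]*.032+np.array([0,0,.032]); dr(d,(255,0,255))
for i in range(0,130,10): cv2.putText(B,str(370+i),(int(i*k),8),0,.33,(255,255,255),1)
for i in range(0,140,10): cv2.putText(B,str(210+i),(0,int(i*k)+4),0,.33,(255,255,0),1)
cv2.imwrite('pics/s1.png',B[:,:,::-1])
E
```

```text
time: 8.9
ee_pos: [0.5012, 0.2671, 0.1712]
tcp_rot: [-90.0, -25.0, 20.1]
wrist_force: [-0.1, -0.8, -3.0]
opening: 0.011
time: 9.1
ee_pos: [0.5026, 0.2683, 0.1724]
tcp_rot: [-90.0, -25.0, 20.0]
wrist_force: [0.3, 0.6, -2.7]
opening: 0.0111
t 9.1 p [0.5026 0.2683 0.1724] rpy [-89.98 -24.99  20.04] shift [-0.0007  0.0003 -0.0002] turn [-0.0001 -0.0007 -0.0002] F [ 0.31  0.63 -2.7 ] open 0.0111
[ 50.68458628  10.2063499  110.26243624]
[[435.3, 259.2], [513.6, 281.9], [492.7, 323.2], [419.3, 300.3]]
[[435.0, 264.2], [514.4, 287.4], [493.1, 328.9], [418.8, 305.5]]
```

View pics/s1.png

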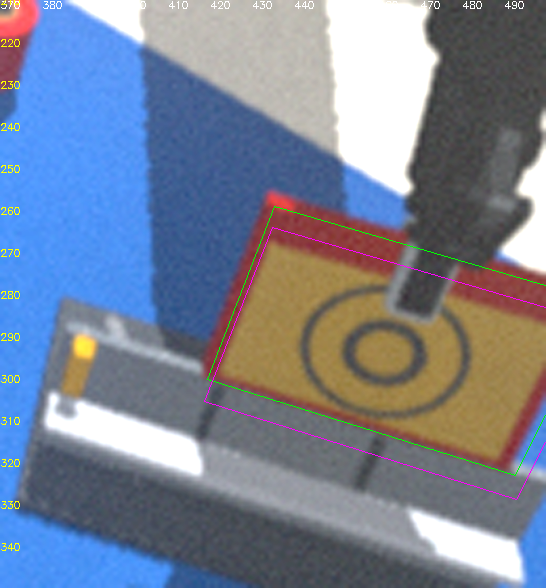

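The tilted plate matches the tool-axis hypothesis (green) within about 1.3 px (~2.5 mm). Its bottom-left corner is at ≈(419,299) and its bottom-right at ≈(491,322). So the 32 mm error is along the tool, and my plate-in-tool offset holds. Now the approach towards the face, staying above the ledge.

```bash
python3 -m crank '-0.003 0.003 0 0 0 0; -0.009 0.009 0 0 0 0; -0.016 0.018 0 0 0 0; -0.023 0.028 0 0 0 0; -0.029 0.036 0 0 0 0; -0.033 0.042 0 0 0 0; -0.036 0.046 0 0 0 0; -0.037 0.048 0 0 0 0' && python3 -m crank '0 0 0 0 0 0; 0 0 0 0 0 0;0 0.001 0 0 0 0; 0 0.003 0 0 0 0; 0 0.005 0 0 0 0; 0 0.006 0 0 0 0; 0 0.006 0 0 0 0'
cat >> h.py <<'E'
def fb():
    o=bot.get_obs(); print("t",round(o["time"],2),"plate_b",np.round(plate_b(),1),"F_backrest",np.round(RB.T@o["wrist_force"],2),"M_b",np.round(RB.T@o["torque"],2),"rpy",np.round(o["tcp_rot"],2),"open",round(o["opening"],4))
E
python3 -c "
from h import *
fb()"
```

```text
time: 10.0
ee_pos: [0.4895, 0.264, 0.1123]
tcp_rot: [-90.0, -25.0, 20.1]
wrist_force: [0.1, -0.1, -2.4]
opening: 0.0115
time: 10.7
ee_pos: [0.492, 0.2649, 0.1071]
tcp_rot: [-90.0, -25.0, 20.1]
wrist_force: [1.7, 0.0, -2.8]
opening: 0.0114
t 10.7 plate_b [13.  10.6 55.7] F_backrest [ 0.24 -0.56 -3.18] M_b [-0.01  0.63 -0.09] rpy [-89.99 -24.99  20.11] open 0.0114
```

```bash
C='from h import *
fb()'; python3 -m crank '0 0.002 0 0 0 0; 0 0.004 0 0 0 0; 0 0.006 0 0 0 0; 0 0.008 0 0 0 0; 0 0.009 0 0 0 0; 0 0.01 0 0 0 0; 0 0.01 0 0 0 0'; python3 -c "$C"; python3 -m crank '0 0.001 0 0 0 0; 0 0.002 0 0 0 0; 0 0.003 0 0 0 0; 0 0.003 0 0 0 0'; python3 -c "$C"
```

```text
time: 11.4
ee_pos: [0.496, 0.2664, 0.0981]
tcp_rot: [-90.0, -25.0, 20.1]
wrist_force: [0.1, 0.0, -2.3]
opening: 0.0115
t 11.4 plate_b [13.1 10.6 45.8] F_backrest [-0.9   0.01 -2.08] M_b [-0.01  0.63 -0.01] rpy [-89.99 -25.    20.11] open 0.0115
time: 11.8
ee_pos: [0.4972, 0.2668, 0.0954]
tcp_rot: [-90.0, -25.0, 20.1]
wrist_force: [0.7, 0.1, -3.0]
opening: 0.0113
t 11.8 plate_b [13.1 10.6 42.8] F_backrest [-0.63 -0.11 -2.97] M_b [-0.01  0.63 -0.04] rpy [-89.99 -25.    20.11] open 0.0113
```

```bash
C='from h import *
fb()'; python3 -m crank '0 0.0007 0 0 0 0; 0 0.0014 0 0 0 0; 0 0.002 0 0 0 0; 0 0.002 0 0 0 0'; python3 -c "$C"
```

```text
time: 12.2
ee_pos: [0.498, 0.2671, 0.0937]
tcp_rot: [-90.0, -25.0, 20.1]
wrist_force: [1.0, 0.1, -2.9]
opening: 0.0115
t 12.2 plate_b [13.2 10.6 40.9] F_backrest [-0.36 -0.25 -3.02] M_b [ 0.05  0.64 -0.03] rpy [-89.99 -25.    20.11] open 0.0115
```

```bash
C='from h import *
fb()'; python3 -m crank '0 0.0005 0 0 0 0; 0 0.001 0 0 0 0; 0 0.0015 0 0 0 0; 0 0.002 0 0 0 0' >/dev/null; python3 -c "$C"
```

```text
t 12.6 plate_b [13.3 10.7 38.9] F_backrest [-0.24  0.26 -2.48] M_b [ 0.02  0.66 -0.01] rpy [-89.98 -25.02  20.11] open 0.0116
```

```bash
C='from h import *
fb()'; python3 -m crank '0 0.0005 0 0 0 0; 0 0.001 0 0 0 0; 0 0.0015 0 0 0 0; 0 0.002 0 0 0 0' >/dev/null; python3 -c "$C"
```

```text
t 13.0 plate_b [13.2 10.6 36.9] F_backrest [-0.67 -0.27 -1.55] M_b [-0.04  0.65  0.04] rpy [-89.98 -25.01  20.11] open 0.0108
```

```bash
C='from h import *
fb()'; python3 -m crank '0 0.0004 0 0 0 0; 0 0.0008 0 0 0 0; 0 0.001 0 0 0 0' >/dev/null; python3 -c "$C"
```

```text
t 13.3 plate_b [13.2 10.7 35.9] F_backrest [-1.12  0.2  -1.89] M_b [0.02 0.7  0.03] rpy [-89.98 -25.01  20.11] open 0.0116
```

```bash
C='from h import *
fb()'; python3 -m crank '0 0.0004 0 0 0 0; 0 0.0008 0 0 0 0; 0 0.001 0 0 0 0' >/dev/null; python3 -c "$C"
```

```text
t 13.6 plate_b [13.6 10.8 35.8] F_backrest [-5.32  1.   10.42] M_b [-0.09  1.7  -0.04] rpy [-89.97 -25.04  20.11] open 0.0114
```

Ledge felt: +13 N with about 1 mm of press, at slope height ≈36 mm (vision gave 35 in the same frame). I'll ease off, then move in towards the backrest.

```bash
C='from h import *
fb()'; python3 -m crank '0 -0.0008 0 0 0 0; 0 -0.0008 0 0 0 0' >/dev/null; python3 -c "$C"; python3 -m crank '-0.001 0 0 0 0 0; -0.002 0 0 0 0 0; -0.003 0 0 0 0 0; -0.003 0 0 0 0 0' >/dev/null; python3 -c "$C"
```

```text
t 13.8 plate_b [13.4 10.7 35.9] F_backrest [-1.19  1.1   0.05] M_b [0.06 0.63 0.02] rpy [-89.98 -25.03  20.11] open 0.0111
t 14.2 plate_b [10.2 10.6 35.8] F_backrest [-1.2   0.2   0.78] M_b [-0.16  0.55  0.02] rpy [-89.99 -25.02  20.11] open 0.0111
```

```bash
C='from h import *
fb()'; python3 -m crank '-0.0007 0 0 0 0 0; -0.0014 0 0 0 0 0; -0.002 0 0 0 0 0; -0.002 0 0 0 0 0' >/dev/null; python3 -c "$C"
```

```text
t 14.6 plate_b [ 8.3 10.6 35.8] F_backrest [-0.23  0.1  -0.04] M_b [-0.18  0.33 -0.02] rpy [-89.98 -25.02  20.11] open 0.0115
```

```bash
C='from h import *
fb()'; python3 -m crank '-0.0004 0 0 0 0 0; -0.0008 0 0 0 0 0; -0.001 0 0 0 0 0; -0.001 0 0 0 0 0' >/dev/null; python3 -c "$C"
```

```text
t 15.0 plate_b [ 8.1 10.6 35.9] F_backrest [ 4.95 -0.33 -3.35] M_b [-0.15 -0.7  -0.1 ] rpy [-89.98 -25.09  20.09] open 0.0112
```

```bash
C='from h import *
fb()'; python3 -m crank '-0.0004 0 0 0 0 0; -0.0008 0 0 0 0 0; -0.001 0 0 0 0 0; -0.001 0 0 0 0 0' >/dev/null; python3 -c "$C"
```

```text
t 15.4 plate_b [ 8.  10.6 36.1] F_backrest [ 6.8  -1.16 -5.47] M_b [-0.16 -1.36 -0.18] rpy [-89.97 -25.19  20.07] open 0.0115
```

Backrest felt: +8 N, stopped at x≈8.1 while commanded past it. I'll ease off the face, restore light pressure on the ledge, and check.

```bash
C='from h import *
fb()'; python3 -m crank '0.0006 0.0003 0 0 0 0; 0.001 0.0005 0 0 0 0; 0.001 0.0005 0 0 0 0' >/dev/null; python3 -c "$C"; python3 -m crank '0 0.0003 0 0 0 0; 0 0.0006 0 0 0 0;0 0.0006 0 0 0 0' >/dev/null; python3 -c "$C"
```

```text
t 15.7 plate_b [ 8.1 10.8 35.8] F_backrest [3.89 0.27 4.09] M_b [-0.11 -0.5  -0.15] rpy [-89.96 -25.09  20.1 ] open 0.0111
t 16.0 plate_b [ 8.3 10.8 35.8] F_backrest [ 0.26  1.03 10.35] M_b [-0.2   0.11 -0.2 ] rpy [-89.96 -25.11  20.11] open 0.0115
```

```bash
C='from h import *
fb()'; python3 -m crank '-0.0005 -0.0004 0 0 0 0; -0.0007 -0.0006 0 0 0 0; -0.0007 -0.0006 0 0 0 0; -0.0007 -0.0006 0 0 0 0' >/dev/null; python3 -c "$C"; python3 -m crank '0 0 -0.001 0 0 0; 0 0 -0.003 0 0 0; 0 0 -0.005 0 0 0; 0 0 -0.007 0 0 0; 0 0 -0.009 0 0 0; 0 0 -0.01 0 0 0; 0 0 -0.01 0 0 0' >/dev/null; python3 -c "$C"
```

```text
t 16.4 plate_b [ 8.  10.8 35.8] F_backrest [7.91 0.66 1.52] M_b [-0.02 -1.27 -0.15] rpy [-89.96 -25.16  20.09] open 0.0114
t 17.1 plate_b [ 8.   1.5 36. ] F_backrest [5.34 3.85 4.06] M_b [ 0.68 -0.9  -0.18] rpy [-89.88 -25.16  20.12] open 0.0114
```

```bash
C='from h import *
fb()'; python3 -m crank '0 0 -0.002 0 0 0; 0 0 -0.004 0 0 0; 0 0 -0.006 0 0 0; 0 0 -0.008 0 0 0; 0 0 -0.01 0 0 0; 0 0 -0.012 0 0 0; 0 0 -0.014 0 0 0; 0 0 -0.016 0 0 0' >/dev/null; python3 -c "$C"; python3 -m crank '0 0 -0.002 0 0 0; 0 0 -0.004 0 0 0; 0 0 -0.006 0 0 0; 0 0 -0.008 0 0 0; 0 0 -0.01 0 0 0; 0 0 -0.011 0 0 0; 0 0 -0.012 0 0 0; 0 0 -0.012 0 0 0' >/dev/null; python3 -c "$C"
```

```text
t 17.9 plate_b [  8.  -14.3  36.1] F_backrest [4.79 5.84 4.06] M_b [ 0.9  -0.82 -0.17] rpy [-89.86 -25.16  20.14] open 0.0114
t 18.7 plate_b [  8.  -26.4  36. ] F_backrest [4.48 4.15 4.48] M_b [ 0.77 -0.71 -0.13] rpy [-89.87 -25.15  20.13] open 0.0112
```

Sliding steadily, with ledge and face loads both held. Now small steps to feel for the stop, expected near −35.

```bash
C='from h import *
fb()'; python3 -m crank '0 0 -0.001 0 0 0; 0 0 -0.002 0 0 0; 0 0 -0.003 0 0 0; 0 0 -0.004 0 0 0; 0 0 -0.0045 0 0 0; 0 0 -0.005 0 0 0; 0 0 -0.005 0 0 0' >/dev/null; python3 -c "$C"
```

```text
t 19.4 plate_b [  7.9 -31.3  36. ] F_backrest [4.22 4.48 4.78] M_b [ 0.79 -0.66 -0.17] rpy [-89.87 -25.15  20.13] open 0.0112
```

```bash
C='from h import *
fb()'; python3 -m crank '0 0 -0.0005 0 0 0; 0 0 -0.001 0 0 0; 0 0 -0.0015 0 0 0; 0 0 -0.0015 0 0 0' >/dev/null; python3 -c "$C"
```

```text
t 19.8 plate_b [  7.9 -32.8  36. ] F_backrest [4.33 4.65 5.63] M_b [ 0.85 -0.7  -0.21] rpy [-89.87 -25.15  20.13] open 0.0112
```

```bash
C='from h import *
fb()'; python3 -m crank '0 0 -0.0005 0 0 0; 0 0 -0.001 0 0 0; 0 0 -0.0015 0 0 0; 0 0 -0.0015 0 0 0' >/dev/null; python3 -c "$C"
```

```text
t 20.2 plate_b [  7.9 -34.   36. ] F_backrest [4.59 5.54 5.29] M_b [ 1.11 -0.71 -0.19] rpy [-89.84 -25.15  20.15] open 0.0115
```

```bash
C='from h import *
fb()'; python3 -m crank '0 0 -0.0005 0 0 0; 0 0 -0.001 0 0 0; 0 0 -0.001 0 0 0' >/dev/null; python3 -c "$C"
```

```text
t 20.5 plate_b [  8.  -34.   36.2] F_backrest [ 4.27 10.88  5.29] M_b [ 2.02 -0.54 -0.2 ] rpy [-89.74 -25.15  20.18] open 0.0115
```

Stop felt: y stays at −34 while the side force rises to 11 N. I'll relax all three contact loads and check before letting go.

```bash
C='from h import *
fb()'; python3 -m crank '0.0005 -0.0002 0.0004 0 0 0; 0.001 -0.0003 0.0007 0 0 0; 0.001 -0.0003 0.0007 0 0 0' >/dev/null; python3 -c "$C"
```

```text
t 20.8 plate_b [  8.  -34.   36.1] F_backrest [1.8  8.07 5.89] M_b [ 1.37 -0.07 -0.17] rpy [-89.82 -25.05  20.17] open 0.0115
```

```bash
C='from h import *
fb()'; python3 -m crank '0.0003 -0.0002 0.0004 0 0 0; 0.0005 -0.0004 0.0008 0 0 0; 0.0005 -0.0004 0.0008 0 0 0' >/dev/null; python3 -c "$C"; python3 -m crank '0 0 0 0 0 0; 0 0 0 0 0 0; 0 0 0 0 0 0; 0 0 0 0 0 0; 0 0 0 0 0 0' 0.3; python3 -c "$C
s=vision.camera('scene');t=vision.camera('top')
B=cv2.convertScaleAbs(cv2.resize(s[220:350,365:495],None,fx=4,fy=4,interpolation=cv2.INTER_CUBIC),alpha=1.6,beta=15);cv2.imwrite('pics/r1.png',B[:,:,::-1])
hsv=cv2.cvtColor(s,cv2.COLOR_RGB2HSV);m=((hsv[...,0]<8)|(hsv[...,0]>172))&(hsv[...,1]>120);m[:, :375]=0;m[:230]=0
ys,xs=np.nonzero(m);print('red px bbox',xs.min(),xs.max(),ys.min(),ys.max(),len(xs))
for q in [(-6,-70,100),(6,-70,100),(6,70,100),(6,70,0),(6,-70,0)]: print(q,np.round(proj('scene',TB+[0,0,.003]+RB@((np.array(q)+[6,-35,32])/1e3))[0],1))
"
```

```text
t 21.1 plate_b [  8.  -34.1  36. ] F_backrest [1.05 5.87 5.07] M_b [ 1.1   0.07 -0.16] rpy [-89.91 -25.    20.14] open 0.0109
time: 21.6
ee_pos: [0.5112, 0.2233, 0.0868]
tcp_rot: [-90.0, -25.0, 20.1]
wrist_force: [0.4, 0.0, -0.5]
opening: 0.0295
t 21.6 plate_b [  7.8 -35.   35.8] F_backrest [ 0.16 -0.14 -0.65] M_b [ 0.02  0.34 -0.02] rpy [-90.   -24.98  20.1 ] open 0.0295
red px bbox 389 467 269 327 693
(-6, -70, 100) [401.  268.4]
(6, -70, 100) [400.7 271.4]
(6, 70, 100) [470.2 292.4]
(6, 70, 0) [453.3 329.3]
(6, -70, 0) [387.8 308.3]
```

Released. The free wrist force is ≈0 and the red outline matches the leaning pose. Withdrawing along the plate, then away.

```bash
python3 -m crank '0 -0.004 0 0 0 0; 0 -0.012 0 0 0 0; 0 -0.024 0 0 0 0; 0 -0.04 0 0 0 0; 0 -0.06 0 0 0 0; 0 -0.08 0 0 0 0; 0 -0.1 0 0 0 0; 0 -0.12 0 0 0 0' && python3 -m crank '0 -0.03 0 0 0 0; 0 -0.06 0 0 0 0; 0 -0.08 0 0 0 0; 0 -0.08 0 0 0 0; 0 -0.08 0 0 0 0;0 -0.08 0 0 0 0'
python3 - <<'E'
from h import *
s=vision.camera('scene')
B=cv2.convertScaleAbs(cv2.resize(s[250:350,370:500],None,fx=6,fy=6,interpolation=cv2.INTER_CUBIC),alpha=1.6,beta=15)
q=[(6,-70,100),(6,70,100),(6,70,0),(6,-70,0)]
P=[TB+[0,0,.003]+RB@((np.array(z)+[6,-35,32])/1e3) for z in q]
cv2.polylines(B,[np.int32((proj('scene',P)-[370,250]+.5)*6)],True,(0,255,0),1)
cv2.imwrite('pics/f1.png',B[:,:,::-1])
# bystander shift vs first picture
a=cv2.imread('pics/scene0.png')[:,:,::-1]
d=np.abs(a.astype(int)-s).sum(2)
for n,(x,y,w,h) in dict(green=(222,192,45,40),copper=(262,170,35,25),gold=(285,275,35,40),red=(357,203,25,35)).items(): print(n,d[y:y+h,x:x+w].mean().round(1),cv2.phaseCorrelate(np.float32(cv2.cvtColor(a[y:y+h,x:x+w].copy(),7)),np.float32(cv2.cvtColor(s[y:y+h,x:x+w].copy(),7)))[0])
E
```

```text
time: 22.5
ee_pos: [0.463, 0.2058, 0.1979]
tcp_rot: [-90.0, -25.1, 20.1]
wrist_force: [-0.5, -0.1, 0.7]
opening: 0.03
time: 23.1
ee_pos: [0.4317, 0.1943, 0.2672]
tcp_rot: [-90.0, -24.9, 20.1]
wrist_force: [1.3, 0.0, -0.6]
opening: 0.0298
green 40.6 (0.9274307333786815, 0.028650093547227584)
copper 16.3 (-0.06663716631313932, 0.197608608367549)
gold 9.9 (-0.028515376605408704, 0.07483482612903813)
red 58.1 (0.6410131261242249, -0.2718359434874493)
```

View pics/f1.png

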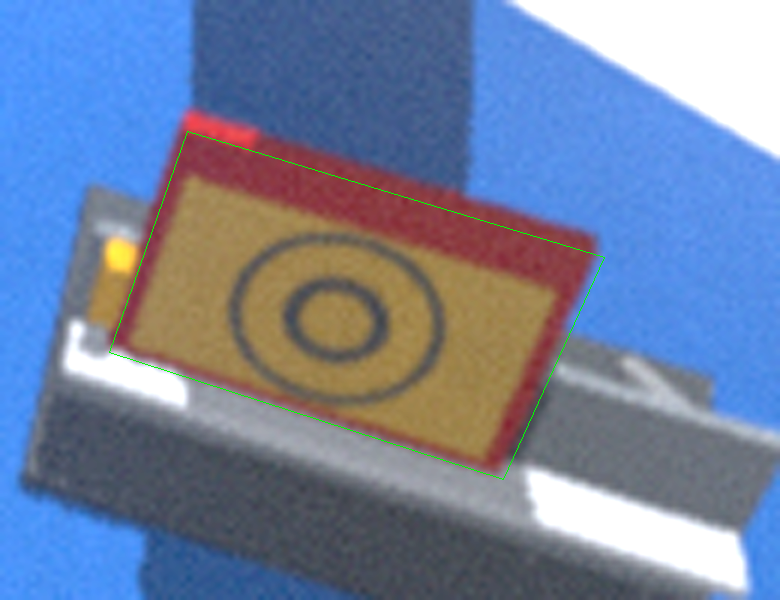

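The last picture shows the plate flat on the backrest, its lower edge on the ledge from ≈(390,308) to (453,329), brass side out. Its left edge meets the yellow stop at ≈(390,300). Handing in.

```bash
python3 -c "
from workcell import bot
print(bot.job_done()); print(bot.get_obs()['time'])"
```

```text
the job is handed in; nothing more can be done
None
the job is handed in; nothing more can be done
```

The brass plate is leaning on the inspection stand, brass side out, with its side edge against the yellow stop. I let go, backed the arm clear, and handed the job in at about 23 s of the 58 s allowed. No verdict is reported.

- **Grasp:** the first grip closed on nothing and pressed the plate's top edge with about 6 N. The fingertips really sit about 32 mm further back along the tool than the stated geometry. I went deeper, gripped at 11.5 mm opening, and a picture after tilting confirmed the correction.
- **Placing and sliding:** I felt the ledge at about 13 N, roughly 36 mm up the slope (34–35 from the images). I felt the backrest at about 8 N, about 45 mm clear of the stop. I then slid the plate along under light load until it stopped moving and the side force rose to 11 N.
- **Last checks:** after release the wrist force was near zero. In the final picture the plate lies where predicted for touching the stop, within about 2–3 px of the drawn outline.
- **Checks that disagreed:** the felt backrest position was about 2 mm off the image estimate, within the calibration error. Comparing first and last pictures, the copper plate and gold roll show no shift. The regions around the green plate and red roll changed by under 1 px, which I put down to the red board being gone and the arm's shadow. I did not look at those two again close up.

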